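Press the rice mold shut in the counter clamp

ROBOT

A 7-joint arm with a two-finger parallel gripper is mounted at the origin on the work surface. World frame = base frame: x ahead of the robot, y to its left, z up, the work surface at z = 0. Lengths are in m, angles in rad, forces in N, time in s.
With the tool pointing down it reaches from about 0.425 to 0.925 m from the base axis. Payload 6.8 kg.
Tool frame: the origin (TCP) lies between the finger pads; the fingertips stand 17 mm ahead of it and the grasp point (between the pads) lies 2 mm behind it; z points along the fingers, y is the line along which they close (so a half turn about z gives the same grasp; the last joint's range is limited). The gripper opens to 88 mm and grips with 3 to 60 N. Pads are 20 mm wide; open, the fingers measure 115 mm over their backs; the gripper's body (75 mm by 178 mm) begins 61 mm behind the grasp point.
Start: joints at [1.067, 0.477, 0.022, 1.555, -0.011, 1.109, -0.083], TCP at [0.26, -0.623, 0.203] pointing down, gripper open.
Joint ranges: [-2.96, 2.96], [-0.34, 2.1], [-1.41, 1.46], [0.24, 2.44], [-1.37, 4.51], [0.17, 1.92], [-2.96, 2.96]. Speed limits (rad/s): [2.39, 2.39, 3.14, 3.14, 3.14, 3.14, 3.14].

INTERFACE

Orientations are given as a unit quaternion [w, x, y, z].
In Python, from station import get_obs, optics, robot gives the robot as it stands. The module is installed in compiled form; this text tells all that it offers.
- The arm moves only by the tool send_rows, never from a script. Its argument "rows" is a list of rows, each an object with "grip": the opening, from 0 (shut) to 1 (fully open); "xyz": the shift along the tool's x, y, z in mm, a list of three; "yaw": the turn about the tool's z in degrees. A call has 1 to 5 rows; each row shifts and turns the commanded pose from where the row before left it, along the tool's axes as they then stand; what a row does not reach is not made up. A row lasts 1/10 s, in which the tool goes at most 50 mm and 8.59 degrees, less where a joint would pass 70% of its speed; a pose out of reach is approached as far as the arm can. A call with a gripper value outside its range is refused whole. The fingers move at their own pace and stop on an object; the grip force is fixed at half the most. Time passes only in rows, so rows that do not move let the fingers close. It gives the time, the measured TCP pose, the force, the opening and the grip force at its end, in the units of the state.
- get_obs(): the state, without advancing time (a new reading comes with each control period).
- optics.get_image(name): name is "scene" or "top" or "wrist"; returns the picture (480x640x3 uint8, red, green, blue); there is no depth.
- optics.camera_params(name): a dict with "fx", "fy", "cx", "cy" (pixels), "R" (3x3) and "t" (3): a world point X has camera coordinates R X + t. Camera axes: x right, y down, z forward; pixel columns grow to the right and rows downward; lengths in m; the calibration is good to about 2 mm. The wrist camera is an equidistant fisheye: a pixel r from the principal point sees the ray r / f radians off the axis. A picture is of the moment at which its call begins: read the wrist's pose just before it. camera_params takes no time and is no camera call; for the wrist camera it gives the pose at the moment of the call.
- robot.job_done(): hands the job in; it is judged then, once.
The state is a dict: "time_s": time; "q": joint angles; "dq": joint speeds; "joint_torque": joint torques, N m; "position": TCP position; "orientation": TCP orientation; "force": force on the tool from outside, world axes, zero at the start; "moment": the same for the moment, N m; "width": finger opening in m; "grip_force": force on a finger pad.
Only numpy, scipy, OpenCV 4.12 (cv2) and the standard library are available. Lean on these libraries where they do the work, as an engineer would, in place of code of your own. Each camera call takes 0.05 s, during which the arm holds its last target. There are 200 camera calls.

TASK

The orange rice mold sits in the blue counter clamp with its lid still part open. Pump the clamp's yellow trigger until the jaw has pressed the lid fully shut, then press the red release lever and keep it down until the jaw has run all the way back to its start stop, leaving the mold shut.

Things in the scene. Friction and masses are not known exactly. Their poses are not given: they have to be found in the camera images.
- trigger_pad (a point): Centre of the top of the yellow trigger pad, 40 by 46 mm, 138 mm over the counter, sloping 13 deg at rest; point y = clamp axis, towards the jaws. Lever hinge 95 mm ahead (+y), 33 mm lower. Push straight down: 43 mm to a stop, pad drifts 5 mm back; springs up alone. 3 to 10 N; first 9 mm idle; full stroke gains about 15 mm, kept. Stalls once the mold is shut: stop at 20 N.
- release_pad (a point): Centre of the top of the red release pad, 32 (x) by 30 mm (y), level, 104 mm over the counter, on the clamp axis 140 mm from the trigger pad towards the jaws (point y). Blue cheeks beside it are 84 mm high. Pushed down it gives 13 mm to a stop at 3 to 5 N, more if loaded; 8 mm frees the jaw, which runs home on its spring in about 1 s while the lever is held and the trigger is up.
- jaw (a joint): Travel of the clamp's moving jaw (blue plate 70 mm wide, 72 mm high, black rubber face) in m: 0 at its start stop (home), growing towards the mold; about 0.040 when it squeezes the shut mold against the fixed jaw. Starts at 0 to 0.008. It keeps its place when the trigger springs back and returns only while the release lever is pressed.
- mold_lid (a joint): Gap between lid and cup of the orange rice mold (triangle with cut corners, 84 mm wide, 74 mm high, 46 mm deep when shut) in m: 0 shut, starts at 0.010 to 0.022. The cup is fixed before the fixed jaw; the 16 mm thick lid slides on two steel pins on the side of the moving jaw and stays where it is pushed (about 2.5 N).

How it is judged:
On the way, in this order (a step that is already met when the one before it is completed fails the run):
1. the trigger is pushed down (height (world z) of trigger_pad below 0.122 m), for 0.05 s.
2. the trigger springs back up (height (world z) of trigger_pad above 0.13 m), for 0.05 s.
3. the trigger is pushed down again (height (world z) of trigger_pad below 0.122 m), for 0.05 s.
4. the jaw holds the mold squeezed shut (value of joint mold_lid below 0.004 m and value of joint jaw above 0.035 m), for 0.3 s.
At the end, for the whole second after the job is handed in: The mold's lid is shut (gap under 4 mm) and the moving jaw is back at its start stop (within 4 mm) (value of joint each of mold_lid, jaw below 0.004 m); the robot touches nothing.
It also fails if it takes over 45 s, if anything falls off the work surface, if the arm or the gripper's body presses on something with over 40 N, if the wrist force passes 120 N, or if a joint passes its speed limit or range.

## Working session

There is one attempt and no reset: what is moved stays moved. The work goes in short steps, Python scripts to look and compute and a tool call to move; the robot and the scene stay as the last step left them, time stands still between calls to the robot, and variables do not carry over. Pictures are saved under pics/ and viewed, at most 10 in all, crops included, and the job is handed in when it is done.

Besides the shell and the picture viewer there is one more tool, called after "Request:" in YAML: its name, and indented under it one key for each argument. send_rows: Moves the arm, as the interface text tells. Its arguments: {"type":"object","properties":{"rows":{"type":"array"}},"required":["rows"]}

```bash
mkdir -p pics
python3 - <<'E'
from station import get_obs, optics, robot
import cv2
o=get_obs();print(o['time_s'],o['position'],o['orientation'],o['force'],o['width'])
for n in ("scene","top"):
    cv2.imwrite(f"pics/{n}0.png",optics.get_image(n)[:,:,::-1])
E
```

```text
0.0 [ 0.25993681 -0.62223876  0.20207814] [-8.88015107e-04  9.80481098e-01  1.96611178e-01 -2.68480524e-04] [0.1323685  0.48835912 0.85053664] 0.08822605591697061
```

View pics/top0.png

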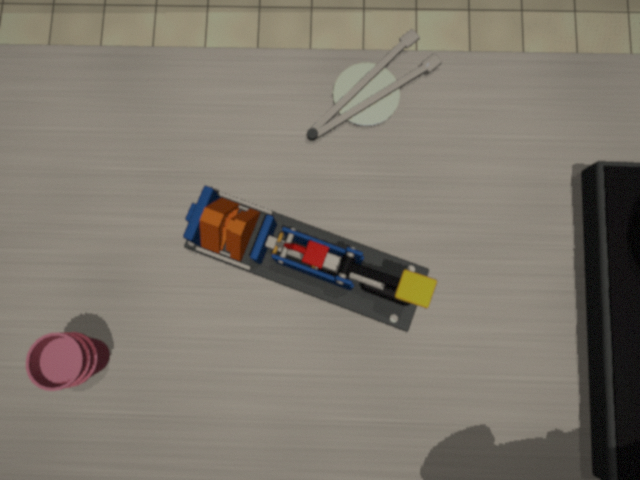

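View pics/scene0.png

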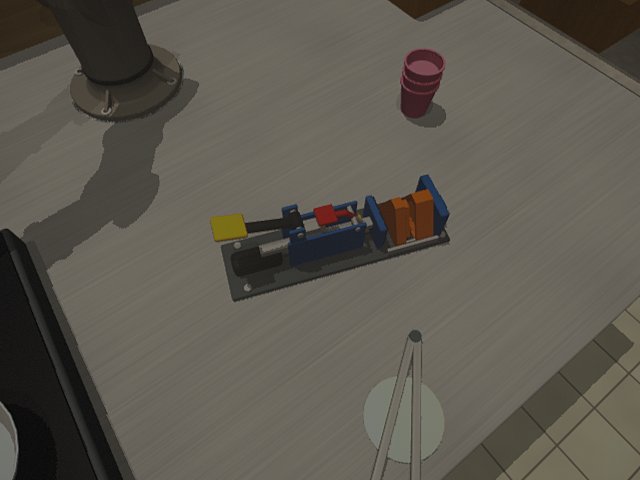

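The top view shows the yellow pad near (416,289) and the red pad near (317,254), with the jaws to the left. The scene view shows them at (228,227) and (326,215). Next I'll segment both pads and intersect their rays with the known heights.

```bash
cat > h.py <<'E'
import numpy as np, cv2
from station import get_obs, optics, robot
def cen(im,c):
    h=cv2.cvtColor(im,cv2.COLOR_RGB2HSV)
    m=cv2.inRange(h,(22,150,90),(35,255,255)) if c=='y' else cv2.inRange(h,(0,200,130),(4,255,255))|cv2.inRange(h,(176,200,130),(180,255,255))
    n,l,s,ce=cv2.connectedComponentsWithStats(m); i=1+np.argmax(s[1:,4]); return ce[i],s[i]
def at_z(n,uv,z):
    p=optics.camera_params(n);R=np.array(p['R']);t=np.array(p['t'])
    d=R.T@[(uv[0]-p['cx'])/p['fx'],(uv[1]-p['cy'])/p['fy'],1];c=-R.T@t
    return c+d*(z-c[2])/d[2]
E
python3 - <<'E'
from h import *
for n in("top","scene"):
    im=cv2.imread(f"pics/{n}0.png")[:,:,::-1].copy()
    P={}
    for c,z in(('y',.138),('r',.104)):
        uv,s=cen(im,c);P[c]=at_z(n,uv,z);print(n,c,uv.round(1),s,P[c].round(4))
    d=P['r']-P['y'];print(np.hypot(d[0],d[1]),np.degrees(np.arctan2(d[1],d[0])))
o=get_obs();print(o['position'])
from scipy.spatial.transform import Rotation as R
q=o['orientation'];print(R.from_quat([*q[1:],q[0]]).as_matrix().round(3))
E
```

```text
top y [415.  288.3] [ 395  269   41   39 1043] [ 0.5362 -0.0305  0.138 ]
top r [313.  253.3] [293 242  35  25 441] [0.5835 0.1047 0.104 ]
0.14322758048321552 70.72807167038178
scene y [228.1 226.5] [210 214  37  27 747] [ 0.5389 -0.0338  0.138 ]Traceback (most recent call last):
  File "<stdin>", line 6, in <module>
  File "h.py", line 6, in cen
    n,l,s,ce=cv2.connectedComponentsWithStats(m); i=1+np.argmax(s[1:,4]); return ce[i],s[i]
                                                      ~~~~~~~~~^^^^^^^^^
    return _wrapfunc(a, 'argmax', axis=axis, out=out, **kwds)
    return bound(*args, **kwds)
ValueError: attempt to get argmax of an empty sequence
```

Request:
send_rows:
  rows:
    - {"grip": 0, "xyz": [34, -31, 0], "yaw": 0}
    - {"grip": 0, "xyz": [34, -31, 0], "yaw": 0}
    - {"grip": 0, "xyz": [34, -31, 0], "yaw": 0}
    - {"grip": 0, "xyz": [34, -31, 0], "yaw": 0}
    - {"grip": 0, "xyz": [34, -31, 0], "yaw": 0}

```text
time_s: 0.6
position: [0.3577, -0.4123, 0.2028]
orientation: [-0.0, 0.98, 0.197, -0.0]
force: [1.0, 0.2, 0.8]
width: 0.0512
grip_force: 0.0
```

Request:
send_rows:
  rows:
    - {"grip": 0, "xyz": [34, -31, 0], "yaw": 0}
    - {"grip": 0, "xyz": [34, -31, 0], "yaw": 0}
    - {"grip": 0, "xyz": [34, -31, 0], "yaw": 0}
    - {"grip": 0, "xyz": [34, -31, 0], "yaw": 0}
    - {"grip": 0, "xyz": [34, -31, 0], "yaw": 0}

```text
time_s: 1.1
position: [0.4547, -0.2039, 0.203]
orientation: [0.0, 0.98, 0.197, -0.0]
force: [0.9, -1.0, -0.7]
width: 0.0114
grip_force: 0.0
```

Request:
send_rows:
  rows:
    - {"grip": 0, "xyz": [34, -31, 0], "yaw": 0}
    - {"grip": 0, "xyz": [34, -31, 0], "yaw": 0}
    - {"grip": 0, "xyz": [34, -31, 0], "yaw": 0}
    - {"grip": 0, "xyz": [0, 0, 0], "yaw": 0}
    - {"grip": 0, "xyz": [0, 0, 0], "yaw": 0}

```text
time_s: 1.6
position: [0.5126, -0.0797, 0.2027]
orientation: [-0.0, 0.98, 0.198, -0.0]
force: [0.3, -0.8, -0.4]
width: 0.0003
grip_force: 0.0
```

Run:
```python
from h import *
from scipy.spatial.transform import Rotation as R
o=get_obs();q=o['orientation'];M=R.from_quat([*q[1:],q[0]]).as_matrix()
print(o['time_s'],o['position'],o['force'],o['width']);print(M.round(3))
print('to trig mm',(M.T@(np.array([.537,-.034,.155])-o['position'])*1e3).round(1))
p=optics.camera_params("wrist");print(p)
cv2.imwrite("pics/w1.png",optics.get_image("wrist")[:,:,::-1])
```

```text
1.6 [ 0.51260941 -0.0796643   0.20266709] [ 0.34511343 -0.83938221 -0.39706327] 0.0003010529480101981
[[ 0.922  0.388 -0.001]
 [ 0.388 -0.922  0.   ]
 [-0.001 -0.    -1.   ]]
to trig mm [ 40.2 -32.6  47.6]
{'fx': 371.64829954431775, 'fy': 371.64829954431775, 'cx': 314.24358424941727, 'cy': 232.9826002276063, 'R': array([[ 3.86794234e-01, -9.22165928e-01,  4.70053877e-04],
       [-8.81213814e-01, -3.69466926e-01,  2.94883715e-01],
       [-2.71758045e-01, -1.14473539e-01, -9.55533031e-01]]), 't': array([-0.27164247,  0.38587885,  0.5225468 ])}
```

View pics/w1.png

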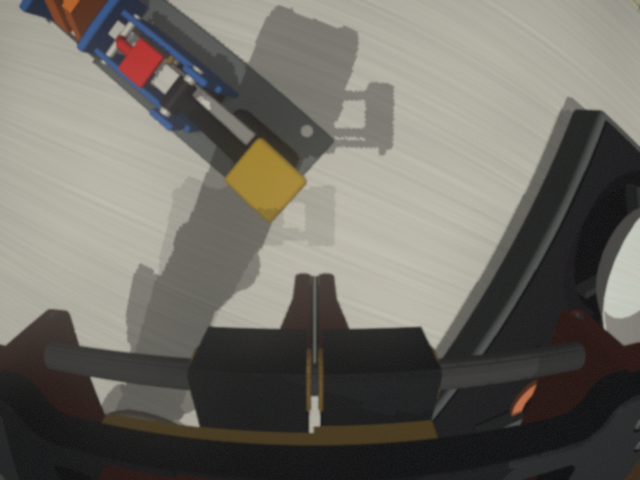

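The wrist view shows the yellow pad centre at about (267,179) and the red pad at about (142,62). I'll back-project both through the fisheye model.

```bash
cat >> h.py <<'E'
def fish(p,uv,z):
    a=np.array([uv[0]-p['cx'],uv[1]-p['cy']])/p['fx'];th=np.hypot(*a)
    R=np.array(p['R']);c=-R.T@np.array(p['t']);d=R.T@[*(a/th*np.sin(th)),np.cos(th)]
    return c+d*(z-c[2])/d[2]
E
python3 - <<'E'
from h import *
im=cv2.imread("pics/w1.png")[:,:,::-1].copy();p=optics.camera_params("wrist")
uv,s=cen(im,'y');print(uv,s);Y=fish(p,uv,.138);r=fish(p,(142,62),.104);d=r-Y
print(Y,r,np.hypot(*d[:2]),np.degrees(np.arctan2(d[1],d[0])))
print(fish(p,(267,179),.138))
E
```

```text
[264.22823811 177.95752318] [ 227  139   77   79 3343]
[ 0.53917065 -0.03325248  0.138     ] [0.58541512 0.09788591 0.104     ] 0.13905333070320366 70.57537782894417
[ 0.53920787 -0.03526635  0.138     ]
```

Request:
send_rows:
  rows:
    - {"grip": 0, "xyz": [20, -15.5, 0], "yaw": 0}
    - {"grip": 0, "xyz": [20, -15, 18], "yaw": 0}
    - {"grip": 0, "xyz": [0, 0, 20], "yaw": 0}
    - {"grip": 0, "xyz": [0, 0, 10], "yaw": 0}
    - {"grip": 0, "xyz": [0, 0, 10], "yaw": 0}

```text
time_s: 2.15
position: [0.5372, -0.0391, 0.1443]
orientation: [0.0, 0.981, 0.195, -0.001]
force: [0.9, 0.2, -0.4]
width: 0.0006
grip_force: 0.0
```

Request:
send_rows:
  rows:
    - {"grip": 0, "xyz": [0, 0, 10], "yaw": 0}
    - {"grip": 0, "xyz": [0, 0, 10], "yaw": 0}
    - {"grip": 0, "xyz": [0, 0, 5], "yaw": 0}
    - {"grip": 0, "xyz": [0, 0, 3], "yaw": 0}

```text
time_s: 2.55
position: [0.5379, -0.0376, 0.1169]
orientation: [0.0, 0.981, 0.196, -0.0]
force: [-0.8, -1.5, 2.7]
width: 0.0008
grip_force: 1.2
```

Request:
send_rows:
  rows:
    - {"grip": 0, "xyz": [0, 0, -20], "yaw": 0}
    - {"grip": 0, "xyz": [0, 0, -20], "yaw": 0}
    - {"grip": 0, "xyz": [0, 0, -4], "yaw": 0}
    - {"grip": 0, "xyz": [0, 0, 0], "yaw": 0}
    - {"grip": 0, "xyz": [0, 0, 0], "yaw": 0}

```text
time_s: 3.05
position: [0.5374, -0.037, 0.1603]
orientation: [-0.0, 0.98, 0.197, -0.0]
force: [-0.1, -0.1, -0.4]
width: 0.0003
grip_force: 0.0
```

Run:
```python
from h import *
im=optics.get_image("scene")[:,:,::-1];a=cv2.imread("pics/scene0.png")
f=lambda i:cv2.resize(i[165:305,200:460],None,fx=2.1,fy=2.1,interpolation=2)
cv2.imwrite("pics/s1.png",np.vstack([f(a),f(im)]));print(get_obs()['position'],get_obs()['force'])
```

```text
[ 0.537219   -0.03702995  0.1601222 ] [ 0.55225865 -0.20169764 -0.17577145]
```

View pics/s1.png

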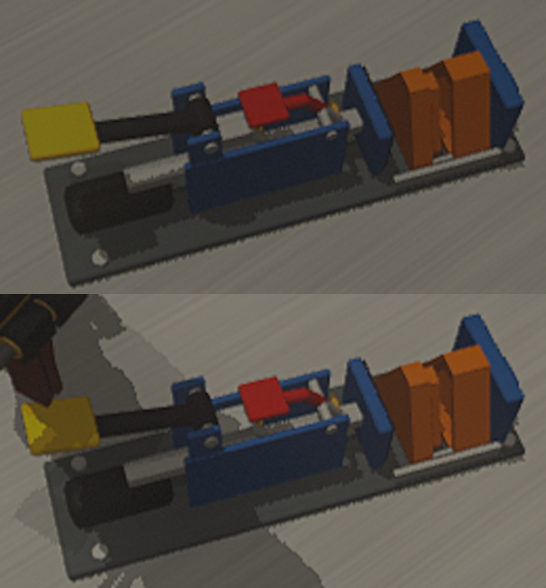

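The jaw has barely moved, so I need to check where the fingertip really is relative to the pad.

Run:
```python
from h import *
o=get_obs();P=np.array(o['position'])
im=optics.get_image("scene")[:,:,::-1].copy();t=optics.get_image("top")[:,:,::-1].copy();w=optics.get_image("wrist")[:,:,::-1].copy()
pw=optics.camera_params("wrist")
def proj(n,X):
    p=optics.camera_params(n);c=np.array(p['R'])@X+p['t'];return np.array([p['fx']*c[0]/c[2]+p['cx'],p['fy']*c[1]/c[2]+p['cy']])
print('tip',proj("scene",P-[0,0,.017]),proj("top",P-[0,0,.017]),'pad pt',proj("scene",np.array([.538,-.0335,.138])))
h=lambda i:cv2.resize(i[170:270,190:320],(520,400),interpolation=2)
k=lambda i:cv2.resize(i[240:340,350:415+35],(260,260),interpolation=2)
cv2.imwrite("pics/c2.png",np.hstack([h(im),cv2.resize(w[60:400,150:380],(270,400))]))
```

```text
tip [224.74483591 224.85951093] [420.75652725 287.43206441] pad pt [227.92171015 225.88511429]
```

View pics/c2.png

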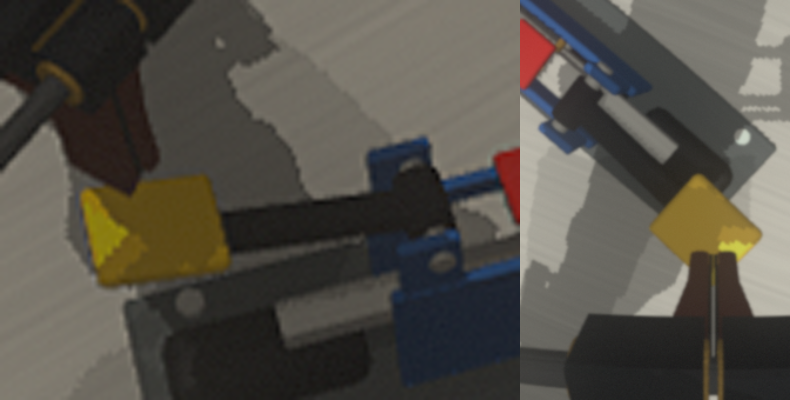

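Run:
```python
from h import *
o=get_obs();P=np.array(o['position']);p=optics.camera_params("wrist")
def pf(X):
    c=np.array(p['R'])@X+p['t'];th=np.arctan2(np.hypot(c[0],c[1]),c[2]);return c[:2]/np.hypot(c[0],c[1])*th*p['fx']+[p['cx'],p['cy']]
M=np.array([[.922,.388,0],[.388,-.922,0],[0,0,-1]])
for d in([0,0,.017],[.01,0,.017],[-.01,0,.017],[0,0,.005]):print(d,pf(P+M@d))
w=optics.get_image("wrist");uv,s=cen(w,'y');print(uv,s,fish(p,uv,.138),P, p['R'].T@-p['t'])
print('pad pt',pf(np.array([.538,-.0335,.138])))
```

```text
[0, 0, 0.017] [314.56015655 264.64562999]
[0.01, 0, 0.017] [314.49889505 248.40159114]
[-0.01, 0, 0.017] [314.61908484 280.33432315]
[0, 0, 0.005] [314.5835088  272.82942623]
[305.3148248  248.96954178] [ 262  208   92   76 3710] [ 0.54244354 -0.02901141  0.138     ] [ 0.53734172 -0.0370023   0.16025658] [ 0.61203881 -0.00564163  0.34319963]
pad pt [309.51125947 258.2477077 ]
```

Request:
send_rows:
  rows:
    - {"grip": 0, "xyz": [4, 0, 10], "yaw": 0}
    - {"grip": 0, "xyz": [0, 0, 12], "yaw": 0}
    - {"grip": 0, "xyz": [0, 0, 12], "yaw": 0}
    - {"grip": 0, "xyz": [0, 0, 10], "yaw": 0}
    - {"grip": 0, "xyz": [0, 0, 0], "yaw": 0}

```text
time_s: 3.8
position: [0.5407, -0.0355, 0.1153]
orientation: [-0.0, 0.98, 0.197, -0.001]
force: [-0.2, 1.0, 2.3]
width: 0.0007
grip_force: 0.9
```

Run:
```python
from h import *
o=get_obs();print(o['position'],o['force'])
im=optics.get_image("scene")[:,:,::-1].copy()
cv2.imwrite("pics/c3.png",cv2.resize(im[165:305,190:460],None,fx=2.9,fy=2.9,interpolation=2))
```

```text
[ 0.54074612 -0.03551829  0.11534233] [-0.17464347  1.04106807  2.33698373]
```

View pics/c3.png

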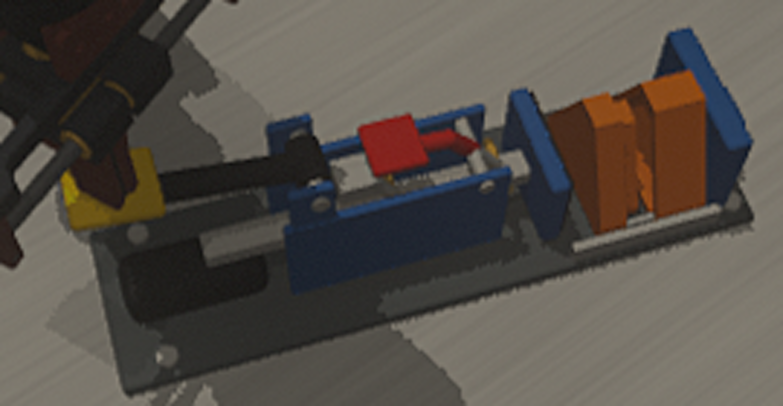

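The pad is down only about 10 mm, so the closed fingertips end higher than I assumed. I'll push deeper and watch the force.

Request:
send_rows:
  rows:
    - {"grip": 0, "xyz": [0, 0, 6], "yaw": 0}
    - {"grip": 0, "xyz": [0, 0, 6], "yaw": 0}
    - {"grip": 0, "xyz": [0, 0, 0], "yaw": 0}

```text
time_s: 4.15
position: [0.5417, -0.0367, 0.105]
orientation: [0.001, 0.981, 0.196, 0.0]
force: [-1.0, -3.3, 5.0]
width: -0.0
grip_force: 2.4
```

Request:
send_rows:
  rows:
    - {"grip": 0, "xyz": [0, 0, 6], "yaw": 0}
    - {"grip": 0, "xyz": [0, 0, 0], "yaw": 0}

```text
time_s: 4.35
position: [0.5419, -0.0368, 0.0993]
orientation: [0.001, 0.981, 0.196, 0.0]
force: [-0.9, -3.2, 6.3]
width: 0.0006
grip_force: 2.8
```

Run:
```python
from h import *
o=get_obs();print(o['position'],o['force'])
im=optics.get_image("scene")[:,:,::-1].copy()
cv2.imwrite("pics/c4.png",cv2.resize(im[165:305,190:460],None,fx=2.9,fy=2.9,interpolation=2))
```

```text
[ 0.5419479  -0.03676374  0.09929108] [-0.93473892 -3.24426416  6.33103278]
```

View pics/c4.png

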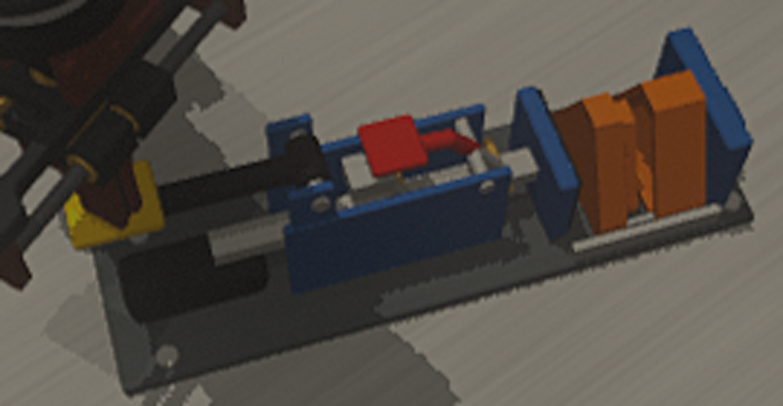

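Request:
send_rows:
  rows:
    - {"grip": 0, "xyz": [0, 0, 6], "yaw": 0}
    - {"grip": 0, "xyz": [0, 0, 0], "yaw": 0}

```text
time_s: 4.6
position: [0.5421, -0.037, 0.0935]
orientation: [0.001, 0.981, 0.196, 0.0]
force: [-1.2, -4.8, 7.0]
width: 0.0004
grip_force: 3.4
```

Request:
send_rows:
  rows:
    - {"grip": 0, "xyz": [0, 0, 5], "yaw": 0}
    - {"grip": 0, "xyz": [0, 0, 0], "yaw": 0}

```text
time_s: 4.8
position: [0.5421, -0.0372, 0.0886]
orientation: [0.001, 0.981, 0.196, 0.0]
force: [-0.6, -4.8, 5.7]
width: 0.0007
grip_force: 3.6
```

Request:
send_rows:
  rows:
    - {"grip": 0, "xyz": [0, 0, 3], "yaw": 0}
    - {"grip": 0, "xyz": [0, 0, 0], "yaw": 0}

```text
time_s: 5.0
position: [0.5421, -0.0372, 0.0857]
orientation: [0.001, 0.981, 0.196, 0.0]
force: [-1.9, -5.1, 6.7]
width: 0.0004
grip_force: 3.9
```

Request:
send_rows:
  rows:
    - {"grip": 0, "xyz": [0, 0, 3], "yaw": 0}
    - {"grip": 0, "xyz": [0, 0, 0], "yaw": 0}

```text
time_s: 5.2
position: [0.5421, -0.0372, 0.0827]
orientation: [0.001, 0.981, 0.196, 0.0]
force: [-1.4, -4.8, 7.2]
width: 0.0001
grip_force: 4.0
```

Request:
send_rows:
  rows:
    - {"grip": 0, "xyz": [0, 0, 3], "yaw": 0}
    - {"grip": 0, "xyz": [0, 0, 0], "yaw": 0}

```text
time_s: 5.4
position: [0.5422, -0.037, 0.0797]
orientation: [0.001, 0.981, 0.196, 0.0]
force: [-2.5, -4.4, 7.8]
width: 0.0004
grip_force: 4.0
```

Request:
send_rows:
  rows:
    - {"grip": 0, "xyz": [0, 0, 3], "yaw": 0}
    - {"grip": 0, "xyz": [0, 0, 0], "yaw": 0}

```text
time_s: 5.6
position: [0.5423, -0.037, 0.0773]
orientation: [0.001, 0.981, 0.196, 0.001]
force: [-3.7, -4.6, 12.3]
width: 0.0005
grip_force: 6.2
```

Run:
```python
from h import *
o=get_obs();print(o['position'],o['force'])
im=optics.get_image("scene")[:,:,::-1].copy()
cv2.imwrite("pics/c5.png",cv2.resize(im[165:305,190:460],None,fx=2.9,fy=2.9,interpolation=2))
```

```text
[ 0.54229228 -0.03695534  0.07733616] [-3.71336569 -4.5692273  12.25665057]
```

View pics/c5.png

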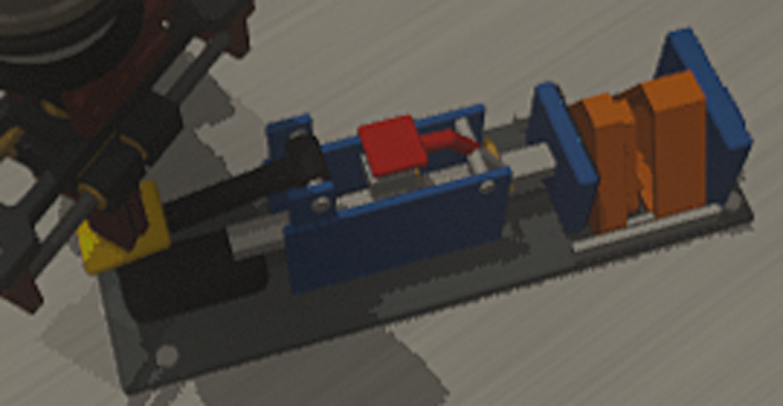

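Full stroke is now known: the stop is at TCP z of about 0.078, and the pad springs free at about 0.121. The jaw advanced about 14 mm, so I'll do a full second stroke.

Request:
send_rows:
  rows:
    - {"grip": 0, "xyz": [0, 0, -16], "yaw": 0}
    - {"grip": 0, "xyz": [0, 0, -17], "yaw": 0}
    - {"grip": 0, "xyz": [0, 0, -17], "yaw": 0}
    - {"grip": 0, "xyz": [0, 0, 0], "yaw": 0}
    - {"grip": 0, "xyz": [0, 0, 0], "yaw": 0}

```text
time_s: 6.15
position: [0.5415, -0.0353, 0.1258]
orientation: [-0.0, 0.98, 0.197, 0.0]
force: [0.3, -0.8, -0.8]
width: 0.0003
grip_force: 0.0
```

Request:
send_rows:
  rows:
    - {"grip": 0, "xyz": [0, 0, 10], "yaw": 0}
    - {"grip": 0, "xyz": [0, 0, 10], "yaw": 0}
    - {"grip": 0, "xyz": [0, 0, 6], "yaw": 0}
    - {"grip": 0, "xyz": [0, 0, 6], "yaw": 0}
    - {"grip": 0, "xyz": [0, 0, 0], "yaw": 0}

```text
time_s: 6.65
position: [0.5408, -0.0378, 0.0924]
orientation: [0.001, 0.981, 0.196, -0.001]
force: [-1.1, -6.6, 7.2]
width: 0.0002
grip_force: 3.9
```

Request:
send_rows:
  rows:
    - {"grip": 0, "xyz": [0, 0, 5], "yaw": 0}
    - {"grip": 0, "xyz": [0, 0, 5], "yaw": 0}
    - {"grip": 0, "xyz": [0, 0, 5], "yaw": 0}
    - {"grip": 0, "xyz": [0, 0, 0], "yaw": 0}

```text
time_s: 7.05
position: [0.5408, -0.0377, 0.0776]
orientation: [0.001, 0.981, 0.196, -0.001]
force: [-1.6, -5.5, 8.5]
width: 0.0001
grip_force: 4.5
```

Request:
send_rows:
  rows:
    - {"grip": 0, "xyz": [0, 0, -16], "yaw": 0}
    - {"grip": 0, "xyz": [0, 0, -17], "yaw": 0}
    - {"grip": 0, "xyz": [0, 0, -16], "yaw": 0}
    - {"grip": 0, "xyz": [0, 0, 0], "yaw": 0}
    - {"grip": 0, "xyz": [0, 0, 0], "yaw": 0}

```text
time_s: 7.55
position: [0.5408, -0.0355, 0.1265]
orientation: [-0.0, 0.98, 0.197, -0.001]
force: [-1.0, -1.2, -0.9]
width: 0.0004
grip_force: 0.0
```

Request:
send_rows:
  rows:
    - {"grip": 0, "xyz": [0, 0, 10], "yaw": 0}
    - {"grip": 0, "xyz": [0, 0, 10], "yaw": 0}
    - {"grip": 0, "xyz": [0, 0, 5], "yaw": 0}
    - {"grip": 0, "xyz": [0, 0, 0], "yaw": 0}

```text
time_s: 7.95
position: [0.5407, -0.0372, 0.1013]
orientation: [0.001, 0.981, 0.196, -0.001]
force: [-1.7, -3.2, 6.2]
width: 0.0005
grip_force: 3.2
```

Request:
send_rows:
  rows:
    - {"grip": 0, "xyz": [0, 0, 4], "yaw": 0}
    - {"grip": 0, "xyz": [0, 0, 4], "yaw": 0}
    - {"grip": 0, "xyz": [0, 0, 0], "yaw": 0}

```text
time_s: 8.25
position: [0.5406, -0.0379, 0.0936]
orientation: [0.001, 0.981, 0.196, -0.001]
force: [-2.4, -5.3, 7.8]
width: 0.0001
grip_force: 4.1
```

Request:
send_rows:
  rows:
    - {"grip": 0, "xyz": [0, 0, 3], "yaw": 0}
    - {"grip": 0, "xyz": [0, 0, 3], "yaw": 0}
    - {"grip": 0, "xyz": [0, 0, 0], "yaw": 0}

```text
time_s: 8.55
position: [0.5406, -0.0381, 0.0882]
orientation: [0.001, 0.981, 0.196, -0.001]
force: [-4.2, -6.3, 12.7]
width: 0.0003
grip_force: 7.1
```

Request:
send_rows:
  rows:
    - {"grip": 0, "xyz": [0, 0, 3], "yaw": 0}
    - {"grip": 0, "xyz": [0, 0, 2], "yaw": 0}
    - {"grip": 0, "xyz": [0, 0, 0], "yaw": 0}

```text
time_s: 8.85
position: [0.5407, -0.0382, 0.0839]
orientation: [0.001, 0.981, 0.196, -0.001]
force: [-6.8, -6.3, 18.6]
width: 0.0008
grip_force: 10.0
```

Request:
send_rows:
  rows:
    - {"grip": 0, "xyz": [0, 0, 2], "yaw": 0}
    - {"grip": 0, "xyz": [0, 0, 2], "yaw": 0}
    - {"grip": 0, "xyz": [0, 0, 0], "yaw": 0}

```text
time_s: 9.15
position: [0.5408, -0.0381, 0.0804]
orientation: [0.001, 0.981, 0.196, -0.001]
force: [-8.4, -6.5, 23.5]
width: 0.0002
grip_force: 12.1
```

Request:
send_rows:
  rows:
    - {"grip": 0, "xyz": [0, 0, -10], "yaw": 0}
    - {"grip": 0, "xyz": [0, 0, -20], "yaw": 0}
    - {"grip": 0, "xyz": [0, 0, -30], "yaw": 0}
    - {"grip": 0, "xyz": [0, 0, 0], "yaw": 0}
    - {"grip": 0, "xyz": [0, 0, 0], "yaw": 0}

```text
time_s: 9.65
position: [0.5411, -0.0355, 0.1389]
orientation: [-0.0, 0.98, 0.197, -0.0]
force: [-0.1, -0.4, -0.1]
width: 0.0001
grip_force: 0.0
```

Run:
```python
from h import *
o=get_obs();print(o['position'],o['force'])
im=optics.get_image("scene")[:,:,::-1].copy()
cv2.imwrite("pics/c6.png",cv2.resize(im[165:305,190:460],None,fx=2.9,fy=2.9,interpolation=2))
```

```text
[ 0.54109873 -0.03546109  0.13891106] [-0.06245451 -0.3508378  -0.07497558]
```

View pics/c6.png

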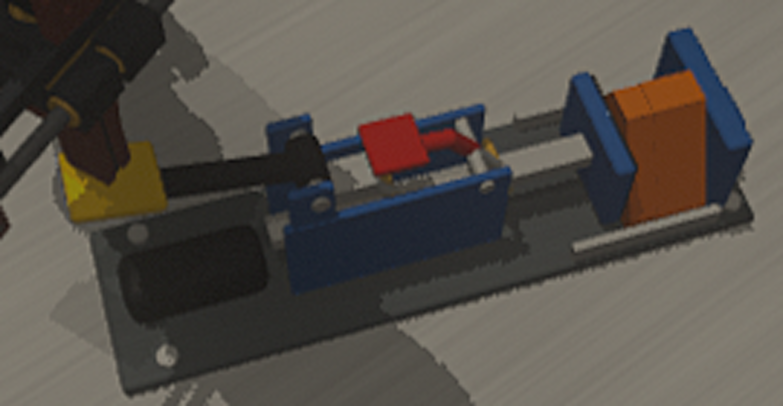

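The mold is shut: lid and cup are flush at (640,150), the jaw is against it, and the trigger is back up. Before pressing the release I'll fit the effective fingertip offset, since contact came at a different height than I assumed.

Run:
```python
from h import *
from scipy.optimize import least_squares
M=np.array([[.922,.388,0],[.388,-.922,0],[0,0,-1]])
def proj(n,X):
    p=optics.camera_params(n);c=np.array(p['R'])@X+p['t'];return np.array([p['fx']*c[0]/c[2]+p['cx'],p['fy']*c[1]/c[2]+p['cy']])
P=np.array(get_obs()['position']);p=optics.camera_params("wrist")
def pf(X):
    c=np.array(p['R'])@X+p['t'];th=np.arctan2(np.hypot(c[0],c[1]),c[2]);return c[:2]/np.hypot(c[0],c[1])*th*p['fx']+[p['cx'],p['cy']]
P1=np.array([.5373,-.037,.1603])
f=lambda v:np.r_[pf(P+M@v)-[314.4,277],proj("scene",P1+M@v)-[222.5,218],proj("scene",P+M@v)-[227.2,228]]
r=least_squares(f,[0,0,0],x_scale=.01);print(r.x*1e3,r.fun)
T=np.array([.585,.0985,.104]);print('to red (tcp over it)',M.T@(T-P)*1e3)
```

```text
[-0.54553169 -0.11997449  0.58468104] [-0.00586668 -0.04574938 -0.24826614  0.21154007  0.15621551 -0.27873628]
to red (tcp over it) [  92.99999208 -106.28427364   34.35412422]
```

The fit puts the visible fingertip edge at the TCP itself. I'll rise, move over the release pad, and turn so the fingers lie across the clamp axis.

Request:
send_rows:
  rows:
    - {"grip": 0, "xyz": [0, 0, -30], "yaw": 0}
    - {"grip": 0, "xyz": [31, -35, 0], "yaw": 0}
    - {"grip": 0, "xyz": [31, -35, 0], "yaw": 0}
    - {"grip": 0, "xyz": [31, -36, 0], "yaw": 0}
    - {"grip": 0, "xyz": [0, 0, 0], "yaw": -8}

```text
time_s: 10.2
position: [0.586, 0.1073, 0.1682]
orientation: [-0.002, 0.963, 0.27, -0.0]
force: [0.6, -0.1, 0.6]
width: 0.0007
grip_force: 0.0
```

Request:
send_rows:
  rows:
    - {"grip": 0, "xyz": [0, 0, 0], "yaw": -8}
    - {"grip": 0, "xyz": [0, 0, 0], "yaw": -8}
    - {"grip": 0, "xyz": [0, 0, 0], "yaw": -8}
    - {"grip": 0, "xyz": [0, 0, 0], "yaw": -8}
    - {"grip": 0, "xyz": [0, 0, 0], "yaw": -8}

```text
time_s: 10.7
position: [0.5853, 0.098, 0.1677]
orientation: [-0.001, 0.814, 0.581, -0.001]
force: [0.4, 0.4, -0.4]
width: 0.0004
grip_force: 0.0
```

Request:
send_rows:
  rows:
    - {"grip": 0, "xyz": [0, 0, 0], "yaw": 0}

```text
time_s: 10.8
position: [0.5854, 0.0979, 0.1678]
orientation: [-0.001, 0.815, 0.579, -0.001]
force: [-0.2, 0.1, -0.1]
width: 0.0008
grip_force: 0.0
```

Run:
```python
from h import *
from scipy.spatial.transform import Rotation as R
o=get_obs();q=o['orientation'];M=R.from_quat([*q[1:],q[0]]).as_matrix();P=np.array(o['position'])
print(o['time_s'],P,o['force'],o['q']);print(M.round(3))
p=optics.camera_params("wrist");w=optics.get_image("wrist")
h=cv2.cvtColor(w,cv2.COLOR_RGB2HSV);m=cv2.inRange(h,(0,190,100),(4,255,255))|cv2.inRange(h,(176,190,100),(180,255,255))
n,l,s,ce=cv2.connectedComponentsWithStats(m);i=1+np.argmax(s[1:,4]);print(s[i],ce[i])
for uv in (ce[i],(s[i][0],s[i][1]),(s[i][0]+s[i][2],s[i][1]+s[i][3])):
    X=fish(p,uv,.104);print(X,(M.T@(X-P)*1e3).round(1))
cv2.imwrite("pics/w7.png",w[:,:,::-1])
```

```text
10.8 [0.58541934 0.09790668 0.16784775] [-0.17591829  0.08892491 -0.11931118] [ 0.13056312  0.43163281 -0.52222582  1.76136366  0.2464008   1.01745415
 -0.81923685]
[[ 0.33   0.944 -0.003]
 [ 0.944 -0.33   0.   ]
 [-0.001 -0.003 -1.   ]]Traceback (most recent call last):
  File "<stdin>", line 7, in <module>
    return _wrapfunc(a, 'argmax', axis=axis, out=out, **kwds)
    return bound(*args, **kwds)
ValueError: attempt to get argmax of an empty sequence
```

Run:
```python
from h import *
from scipy.spatial.transform import Rotation as R
o=get_obs();q=o['orientation'];M=R.from_quat([*q[1:],q[0]]).as_matrix();P=np.array(o['position'])
p=optics.camera_params("wrist");w=optics.get_image("wrist");cv2.imwrite("pics/w7.png",w[:,:,::-1])
b=w.astype(int);m=((b[:,:,0]>80)&(b[:,:,1]<.3*b[:,:,0])&(b[:,:,2]<.35*b[:,:,0])).astype(np.uint8)
n,l,s,ce=cv2.connectedComponentsWithStats(m)
for i in 1+np.argsort(-s[1:,4])[:3]:
  print(s[i],ce[i],[(M.T@(fish(p,uv,.104)-P)*1e3).round(1) for uv in (ce[i],s[i][:2],s[i][:2]+s[i][2:4])])
```

```text
(no output)
```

View pics/w7.png

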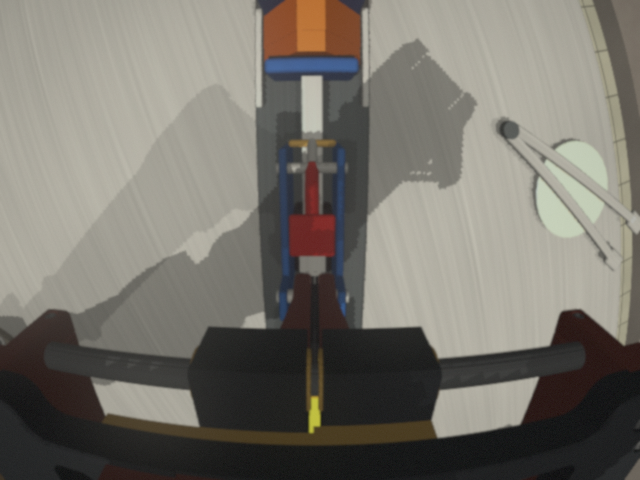

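The wrist view shows the red pad centre at (312,235), centred on the fingers, and the jaw plate at row 65. I'll compute the offset to it.

Run:
```python
from h import *
from scipy.spatial.transform import Rotation as R
o=get_obs();q=o['orientation'];M=R.from_quat([*q[1:],q[0]]).as_matrix();P=np.array(o['position'])
p=optics.camera_params("wrist");print(P)
for uv in((312.5,235.5),(289,215),(336,256)):print((M.T@(fish(p,uv,.104)-P)*1e3).round(1))
w=cv2.imread("pics/w7.png");print(w[235,312],w[65,312],w[150:152,285])
```

```text
[0.58578328 0.09797921 0.16855049]
[ 2.8 -1.5 64.6]
[ 17.6 -17.7  64.6]
[-12.5  15.2  64.5]
[ 36  40 105] [147  98  70] [[81 63 52]
 [81 62 52]]
```

Request:
send_rows:
  rows:
    - {"grip": 0, "xyz": [5, -1.5, 20], "yaw": 0}
    - {"grip": 0, "xyz": [0, 0, 20], "yaw": 0}
    - {"grip": 0, "xyz": [0, 0, 14], "yaw": 0}
    - {"grip": 0, "xyz": [0, 0, 6], "yaw": 0}
    - {"grip": 0, "xyz": [0, 0, 0], "yaw": 0}

```text
time_s: 11.4
position: [0.5862, 0.1032, 0.1091]
orientation: [-0.0, 0.816, 0.578, -0.001]
force: [1.1, -0.1, 0.6]
width: 0.0007
grip_force: 0.0
```

Request:
send_rows:
  rows:
    - {"grip": 0, "xyz": [0, 0, 5], "yaw": 0}
    - {"grip": 0, "xyz": [0, 0, 5], "yaw": 0}
    - {"grip": 0, "xyz": [0, 0, 0], "yaw": 0}

```text
time_s: 11.7
position: [0.5866, 0.1032, 0.0998]
orientation: [-0.0, 0.816, 0.578, -0.0]
force: [-0.1, 0.5, -1.0]
width: 0.0002
grip_force: 0.0
```

Request:
send_rows:
  rows:
    - {"grip": 0, "xyz": [0, 0, 4], "yaw": 0}
    - {"grip": 0, "xyz": [0, 0, 0], "yaw": 0}

```text
time_s: 11.9
position: [0.5866, 0.1033, 0.0958]
orientation: [-0.0, 0.816, 0.578, -0.0]
force: [-0.2, -0.3, -1.4]
width: 0.0
grip_force: 0.0
```

Request:
send_rows:
  rows:
    - {"grip": 0, "xyz": [0, 0, 4], "yaw": 0}
    - {"grip": 0, "xyz": [0, 0, 4], "yaw": 0}
    - {"grip": 0, "xyz": [0, 0, 0], "yaw": 0}

```text
time_s: 12.2
position: [0.5863, 0.1032, 0.0874]
orientation: [-0.0, 0.816, 0.578, -0.0]
force: [-0.5, -0.5, 1.4]
width: 0.0005
grip_force: 0.0
```

Request:
send_rows:
  rows:
    - {"grip": 0, "xyz": [0, 0, 4], "yaw": 0}
    - {"grip": 0, "xyz": [0, 0, 0], "yaw": 0}

```text
time_s: 12.4
position: [0.5868, 0.1028, 0.0839]
orientation: [0.0, 0.816, 0.578, -0.0]
force: [-1.0, -1.1, 4.5]
width: 0.0006
grip_force: 2.2
```

Request:
send_rows:
  rows:
    - {"grip": 0, "xyz": [0, 0, 4], "yaw": 0}
    - {"grip": 0, "xyz": [0, 0, 0], "yaw": 0}

```text
time_s: 12.6
position: [0.5868, 0.1018, 0.0802]
orientation: [0.001, 0.816, 0.578, -0.001]
force: [-1.2, -4.1, 6.6]
width: 0.0007
grip_force: 3.6
```

Contact came at about 0.087, matching the trigger. I'll press on to the stop and hold.

Request:
send_rows:
  rows:
    - {"grip": 0, "xyz": [0, 0, 3], "yaw": 0}
    - {"grip": 0, "xyz": [0, 0, 3], "yaw": 0}
    - {"grip": 0, "xyz": [0, 0, 0], "yaw": 0}

```text
time_s: 12.9
position: [0.5869, 0.1011, 0.0744]
orientation: [0.001, 0.816, 0.578, -0.001]
force: [-1.8, -5.3, 8.1]
width: 0.0007
grip_force: 3.9
```

Request:
send_rows:
  rows:
    - {"grip": 0, "xyz": [0, 0, 1], "yaw": 0}
    - {"grip": 0, "xyz": [0, 0, 0], "yaw": 0}
    - {"grip": 0, "xyz": [0, 0, 0], "yaw": 0}
    - {"grip": 0, "xyz": [0, 0, 0], "yaw": 0}
    - {"grip": 0, "xyz": [0, 0, 0], "yaw": 0}

```text
time_s: 13.4
position: [0.5871, 0.1013, 0.074]
orientation: [0.001, 0.816, 0.578, -0.001]
force: [-3.0, -5.8, 9.8]
width: 0.0005
grip_force: 5.0
```

Request:
send_rows:
  rows:
    - {"grip": 0, "xyz": [0, 0, 0], "yaw": 0}
    - {"grip": 0, "xyz": [0, 0, 0], "yaw": 0}
    - {"grip": 0, "xyz": [0, 0, 0], "yaw": 0}
    - {"grip": 0, "xyz": [0, 0, 0], "yaw": 0}
    - {"grip": 0, "xyz": [0, 0, 0], "yaw": 0}

```text
time_s: 13.9
position: [0.5871, 0.1013, 0.074]
orientation: [0.001, 0.816, 0.578, -0.001]
force: [-3.7, -6.2, 10.2]
width: 0.0005
grip_force: 5.0
```

Request:
send_rows:
  rows:
    - {"grip": 0, "xyz": [0, 0, 0], "yaw": 0}
    - {"grip": 0, "xyz": [0, 0, 0], "yaw": 0}
    - {"grip": 0, "xyz": [0, 0, 0], "yaw": 0}
    - {"grip": 0, "xyz": [0, 0, 0], "yaw": 0}
    - {"grip": 0, "xyz": [0, 0, 0], "yaw": 0}

```text
time_s: 14.4
position: [0.5871, 0.1013, 0.074]
orientation: [0.001, 0.816, 0.578, -0.001]
force: [-2.5, -5.5, 9.6]
width: 0.0002
grip_force: 5.0
```

Run:
```python
from h import *
# numeric check: blue jaw plate and orange along the clamp axis, scene image vs start
o=get_obs();print(o['time_s'],o['position'],o['force'])
a=cv2.imread("pics/scene0.png")
b=optics.get_image("scene")[:,:,::-1].copy();cv2.imwrite("pics/s8.png",b)
def st(im,n):
    h=cv2.cvtColor(im,cv2.COLOR_BGR2HSV)
    for nm,m in(('blue',cv2.inRange(h,(100,120,30),(125,255,255))),('orange',cv2.inRange(h,(5,150,60),(18,255,255)))):
        k,l,s,c=cv2.connectedComponentsWithStats(m[160:260,355:455])
        print(n,nm,[(s[i].tolist(),c[i].round(1).tolist()) for i in 1+np.argsort(-s[1:,4])[:3]])
st(a,'start');st(b,'now')
```

```text
14.4 [0.58714321 0.10128011 0.0740376 ] [-2.4602493  -5.53091749  9.64040958]
start blue [([66, 15, 28, 42, 364], [79.9, 36.0]), ([11, 36, 20, 35, 240], [20.8, 52.9]), ([0, 63, 11, 5, 29], [5.1, 64.7])]
start orange [([24, 29, 54, 57, 1978], [54.6, 56.6]), ([53, 35, 2, 3, 4], [53.2, 36.0]), ([51, 36, 1, 1, 1], [51.0, 36.0])]
now blue [([66, 15, 28, 42, 361], [80.1, 36.0]), ([9, 36, 21, 36, 172], [20.3, 54.7]), ([62, 29, 2, 2, 3], [62.3, 29.7])]
now orange [([34, 29, 44, 54, 1706], [58.7, 55.0])]
```

Request:
send_rows:
  rows:
    - {"grip": 0, "xyz": [0, 0, 0], "yaw": 0}
    - {"grip": 0, "xyz": [0, 0, 0], "yaw": 0}
    - {"grip": 0, "xyz": [0, 0, 0], "yaw": 0}
    - {"grip": 0, "xyz": [0, 0, 0], "yaw": 0}
    - {"grip": 0, "xyz": [0, 0, 0], "yaw": 0}

```text
time_s: 14.95
position: [0.5871, 0.1013, 0.074]
orientation: [0.001, 0.816, 0.578, -0.001]
force: [-2.7, -5.9, 9.9]
width: 0.0005
grip_force: 5.0
```

Request:
send_rows:
  rows:
    - {"grip": 0, "xyz": [0, 0, 0], "yaw": 0}
    - {"grip": 0, "xyz": [0, 0, 0], "yaw": 0}
    - {"grip": 0, "xyz": [0, 0, 0], "yaw": 0}
    - {"grip": 0, "xyz": [0, 0, 0], "yaw": 0}
    - {"grip": 0, "xyz": [0, 0, 0], "yaw": 0}

```text
time_s: 15.45
position: [0.5871, 0.1013, 0.074]
orientation: [0.001, 0.816, 0.578, -0.001]
force: [-2.2, -6.2, 9.3]
width: 0.0003
grip_force: 5.0
```

Request:
send_rows:
  rows:
    - {"grip": 0, "xyz": [0, 0, -10], "yaw": 0}
    - {"grip": 0, "xyz": [0, 0, -30], "yaw": 0}
    - {"grip": 0, "xyz": [0, 0, -40], "yaw": 0}
    - {"grip": 0, "xyz": [0, 0, -14], "yaw": 0}
    - {"grip": 0, "xyz": [0, 0, 0], "yaw": 0}

```text
time_s: 15.95
position: [0.5883, 0.1044, 0.1696]
orientation: [0.001, 0.816, 0.579, 0.002]
force: [0.3, 0.3, 0.1]
width: 0.0006
grip_force: 0.0
```

Run:
```python
from h import *
o=get_obs();print(o['time_s'],o['position'],o['force'])
b=optics.get_image("scene")[:,:,::-1].copy()
p=optics.camera_params("wrist");P=np.array(o['position']);w=optics.get_image("wrist")[:,:,::-1].copy()
for n,im in(("s0",cv2.imread("pics/scene0.png")),("held",cv2.imread("pics/s8.png")),("now",b)):
    h=cv2.cvtColor(im,cv2.COLOR_BGR2HSV);m=cv2.inRange(h,(100,120,30),(125,255,255))
    print(n,[r.tolist() for r in sorted(cv2.connectedComponentsWithStats(m[190:260,355:400])[2][1:],key=lambda r:-r[4])[:1]])
def rows(im):
    h=cv2.cvtColor(im,cv2.COLOR_BGR2HSV);return [ (np.where(np.all(cv2.inRange(h[:,305:320],lo,hi)>0,axis=1))[0][[0,-1]]) for lo,hi in(((100,90,60),(125,255,255)),((5,120,60),(18,255,255)))]
a=np.array([.332,.943])
for n,im in(("w7",cv2.imread("pics/w7.png")),("now",w)):
    r=rows(im);print(n,r)
u=rows(w)[0]
for z in(.072,):
    for v in u:
        X=fish(p,(312,v),z);print('jaw top edge from red pad along axis',((X[:2]-[.585,.0985])@a*1e3).round(1))
X=fish(p,(312,73),.072);print(((X[:2]-[.585,.0985])@a*1e3).round(1))
```

```text
15.95 [0.58826051 0.10435335 0.16957406] [0.33134136 0.27437912 0.14778193]
s0 [[11, 6, 20, 35, 240]]
held [[9, 6, 21, 36, 172]]
now [[9, 6, 21, 35, 234]]
w7 [array([58, 72]), array([ 0, 53])]
now [array([118, 132]), array([ 0, 71])]
jaw top edge from red pad along axis 89.5
jaw top edge from red pad along axis 79.0
123.5
```

The jaw travelled back about 38.5 mm and has stopped moving. The mold is still one closed block and the arm is clear, so I'll hand in.

```bash
python3 -c "
from station import robot
print(robot.job_done())"
```

```text
the job is handed in; nothing more can be done
None
```

The mold is pressed shut, the jaw is back at its start stop as far as the images show, the arm is clear of everything, and the job is handed in at about 16 s (no verdict was returned).

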